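Turn the toy carousel to show the house

TASK

On the toy shop's counter, push gently on a bare spoke of the wooden carousel with one finger to turn it until the little house stands straight behind the white price card, then take the finger away and leave the carousel at rest. Do not grip or lift anything, do not touch the toys on the carousel, and leave the things standing around it where they are.

Things in the scene. Friction and masses are not known exactly. Their poses are not given: they have to be found in the camera images.
- stand: Fixed stand: round mid-brown wooden base plate 400 mm across, 12 mm thick, with a 70 mm wide collar up to 38 mm high; at its rim a blank white price card (48 mm wide, 3 mm thick, top 80 mm above the counter) stands in a wooden block. Origin: on the carousel's vertical axis at counter height. +x points level from the axis to the card, 187 mm out; z up.
- card_spot (a point): The spot just behind the price card, where the shown toy belongs: 145 mm out from the axis along the stand's +x, 52 mm above the counter. Fixed to the stand.
- carousel: Turning part, pale wood: hub 60 mm across, top knob 77 mm above the counter, four spokes along its +x (house), +y (tree), -x (doll), -y (car), each ending in a 56 mm round pad with a toy. Origin: on the axis at counter height, z up. Turns either way about z without stops; friction 0.12 N m (about 1.5 N at 85 mm out) holds it where it is left.
- spoke (a point): Middle of the house's bare spoke, on its centre line, 75 mm out from the axis and 50 mm above the counter; it turns with the carousel. Every spoke is a bar 14 mm wide, bottom 40 mm and top 60 mm above the counter, bare from 30 to 117 mm out; the toys beyond reach up to 102 mm above the counter.
- house: Small wooden toy house with a dark gable roof and chimney, 42 mm by 50 mm, 50 mm high, fixed on a spoke's pad. Origin: centre of its underside, 145 mm out from the axis and 52 mm above the counter.
- tree: Small wooden fir tree (pointed cone on a short trunk), 44 mm wide, 50 mm high, fixed on the next spoke counter-clockwise (seen from above) of the house. Origin: centre of its underside, 145 mm out.
- doll: Small wooden peg doll (round head on a tapered body), 30 mm wide, 48 mm high, fixed on the spoke straight across from the house. Origin: centre of its underside, 145 mm out.
- car: Small wooden car, 52 mm long across its spoke, 28 mm wide, 32 mm high, fixed on the next spoke clockwise of the house. Origin: centre of its underside, 145 mm out.
- jar: Loose closed glass jar, 64 mm across, 90 mm high, a bystander beside the stand. Origin: centre of its underside.
- toybox: Loose upright brown cardboard toy box, 50 by 60 mm, 80 mm high, a bystander beside the stand. Origin: centre of its underside.
- stacker: Loose wooden ring stacker with a ball on top, 60 mm across, 75 mm high, a bystander beside the stand. Origin: centre of its underside.

How it is judged:
By the outcome, as a careful person would: the job done as asked, in the order asked, and still so for the second after the job is handed in, with the robot touching nothing.
It also fails if it takes over 51 s, if anything falls off the work surface, if the arm or the gripper's body presses on something with over 40 N, if the wrist force passes 120 N, or if a joint passes its speed limit or range.

ROBOT

A 6-joint arm with a two-finger parallel gripper is mounted at the origin on the work surface. World frame = base frame: x ahead of the robot, y to its left, z up, the work surface at z = 0. Lengths are in m, angles in rad, forces in N, time in s.
With the tool pointing down it reaches from about 0.35 to 0.85 m from the base axis. Payload 8.1 kg.
Tool frame: the origin (TCP) lies on the centre line of the jaws, within the pads' length; the fingertips stand 22 mm ahead of it and the grasp point (between the pads) lies 3 mm ahead of it; z points along the fingers, y is the line along which they close (so a half turn about z gives the same grasp; the last joint's range is limited). The gripper opens to 93 mm and grips with 3 to 60 N. Pads are 15 mm wide; open, the fingers measure 128 mm over their backs; the gripper's body (75 mm by 188 mm) begins 65 mm behind the grasp point.
Start: joints at [-1.21, 0.13, 1.488, -0, 1.523, -0.085], TCP at [0.259, -0.541, 0.241] pointing down, gripper open.
Joint ranges: [-2.96, 2.96], [-0.89, 2.26], [0.02, 2.5], [-1.34, 4.48], [0, 2.73], [-2.66, 2.66]. Speed limits (rad/s): [2.39, 2.39, 2.79, 3.14, 3.14, 3.14].

INTERFACE

Orientations are given as a rotation vector (axis times angle).
In Python, from plant import robot, workorder, read_camera gives the robot as it stands (robot), with the cameras as plain functions and the job (workorder).
- The arm moves only by the tool run_rows, called after ">>>" as a command line: name --argument value ..., lists and objects as JSON in quotes. Schema: {"type":"object","properties":{"ticks":{"type":"string"},"clamp_n":{"type":"number"},"only":{"type":"string"},"quiet":{"type":"boolean"},"lines":{"type":"string"}},"required":["ticks"],"additionalProperties":false}. ticks is a string of 1 to 20 rows, parted by a bar, with the numbers parted by spaces; each row has 5 numbers: the finger opening in m, then dx, dy, dz in shares of the most that a row can go, 1 being 50 mm, then a turn about the tool's z in parts of the range, where 1.0 means pi rad; each row shifts and turns the commanded pose from where the row before left it, along the tool's axes as they then stand; what a row does not reach is not made up. A row lasts 1/10 s, in which the tool goes at most 0.05 m and 0.15 rad, less where a joint would pass 70% of its speed; a pose out of reach is approached as far as the arm can. The fingers move at their own pace and stop on an object; clamp_n is the grip in N (left out, the last holds). Time passes only in rows, so rows that do not move let the fingers close. The tool returns the time, the measured TCP pose, the force, the opening and the grip force at its end. only (a regular expression) keeps the lines of the reply that match it, lines (a string "A,B") keeps lines A to B, and quiet returns only ok. Shift and turn numbers lie between -1 and 1, and a call with a number outside is refused. Input that does not fit is refused with a message, and nothing moves.
- robot.read_state(): the state, without advancing time (a new reading comes with each control period).
- read_camera(name): name is "scene" or "side" or "wrist"; returns a dict with "image" (420x560x3 uint8, red, green, blue), "fx", "fy", "cx", "cy" (pixels), "dist" ([k1, k2, p1, p2, k3] as OpenCV has them; the pictures are not rectified), "R" (3x3) and "t" (3): a world point X has camera coordinates R X + t. Camera axes: x right, y down, z forward; pixel columns grow to the right and rows downward; lengths in m; the calibration is good to about 2 mm. A picture is of the moment at which its call begins. There is no depth.
- workorder.close_job(): hands the job in; it is judged then, once.
The state is a dict: "t": time; "q": joint angles; "dq": joint speeds; "joint_torque": joint torques, N m; "tool_pos": TCP position; "orientation": TCP orientation; "force": force on the tool from outside, world axes, zero at the start; "wrist_torque": the same for the moment, N m; "opening": finger opening in m; "gripper_force": force on a finger pad.
Only numpy, scipy, OpenCV 4.12 (cv2) and the standard library are available. Lean on these libraries where they do the work, as an engineer would, in place of code of your own. Each camera call takes 0.05 s, during which the arm holds its last target. There are 200 camera calls.

## Working session

There is one attempt and no reset: what is moved stays moved. The work goes in short steps, Python scripts to look and compute and a tool call to move; the robot and the scene stay as the last step left them, time stands still between calls to the robot, and variables do not carry over. Pictures are saved under pics/ and viewed, at most 10 in all, crops included, and the job is handed in when it is done.

```bash
ls; mkdir -p pics
```

Run:
```python
from plant import robot, workorder, read_camera
import cv2,numpy as np,pickle
d={}
for n in ("scene","side"):
    c=read_camera(n); d[n]=c
    cv2.imwrite(f"pics/{n}0.png",c["image"][:,:,::-1])
    R=np.array(c["R"]);print(n,-R.T@np.array(c["t"]),R[2])
pickle.dump(d,open("cam0.pkl","wb"))
s=robot.read_state();print(s["t"],s["tool_pos"],s["orientation"],s["opening"])
```

```text
pics
plant.py
scene [1.00069129 0.80788152 1.1230863 ] [-0.34822529 -0.54125539 -0.7653638 ]
side [0.14484525 0.72514192 0.54135735] [ 0.43193372 -0.74444919 -0.50914503]
0.1 [ 0.25855421 -0.54090982  0.23969745] [-3.06229517e+00 -6.94094143e-01  3.69651519e-04] 0.09294597152388243
```

View pics/scene0.png

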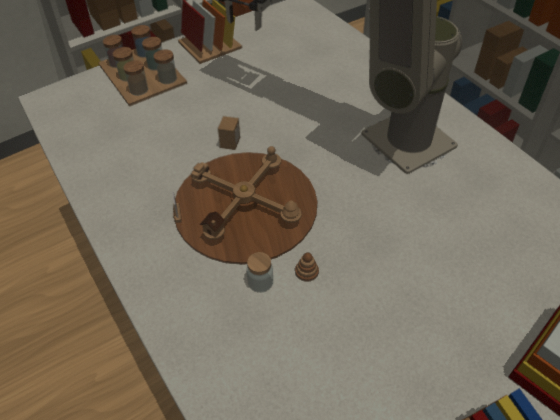

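View pics/side0.png

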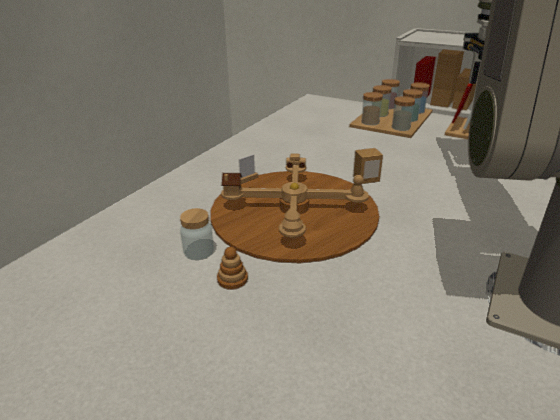

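The scene view shows the house at about (212,225), card (177,209), hub (243,190), doll (271,157), tree (290,210) and car (200,173). In the side view the house is at (232,190), the card (247,165) and the hub (295,187). I'll zoom in to get exact pixels.

Run:
```python
import cv2,pickle,numpy as np
d=pickle.load(open("cam0.pkl","rb"))
a=d["scene"]["image"][140:260,165:325,::-1]; b=d["side"]["image"][140:260,205:365,::-1]
f=lambda x:cv2.convertScaleAbs(cv2.resize(x,None,fx=5,fy=5,interpolation=cv2.INTER_CUBIC),alpha=1.5)
for n,x,o in(("a",a,165),("b",b,205)):
    y=f(x)
    for k in range(0,160,20):cv2.putText(y,str(o+k),(k*5,10),0,.35,(0,255,255));cv2.line(y,(k*5,12),(k*5,18),(0,255,255))
    for k in range(20,120,20):cv2.putText(y,str(140+k),(0,k*5),0,.35,(0,255,255))
    cv2.imwrite(f"pics/{n}1.png",y)
```

```text
(no output)
```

View pics/a1.png

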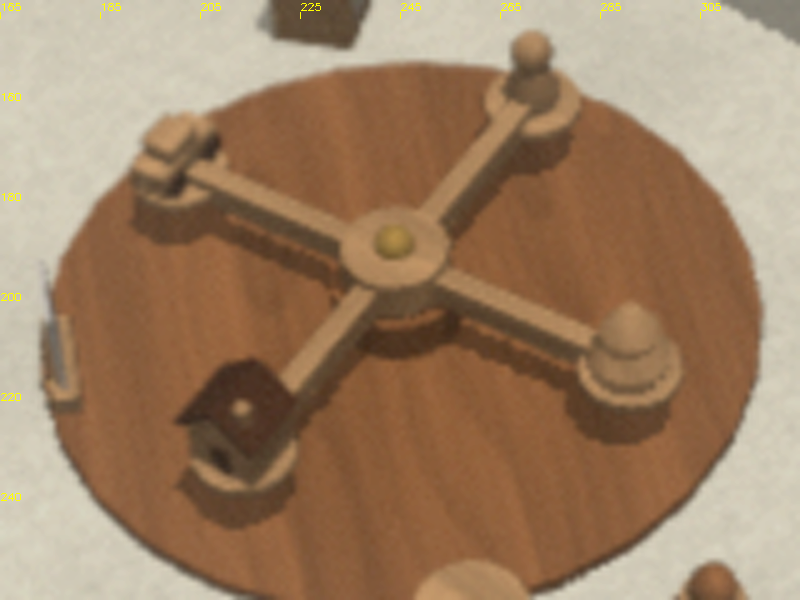

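View pics/b1.png

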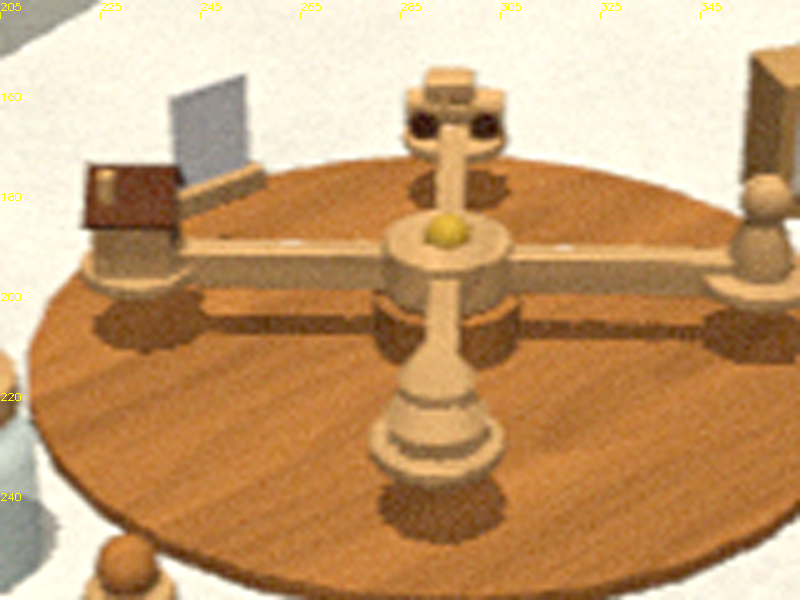

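The crops resolve everything. Scene: knob (243.6,187.6), tree tip (290.6,200.3), doll head (271,149.6). Side: card top corners (238.6,159.0) and (253.8,154.6), knob (294,185.6), doll head (358.2,179.2). Next I cast rays onto the known heights.

Create h.py:
```python
import cv2,numpy as np
def ray(c,p,z):
    K=np.array([[c["fx"],0,c["cx"]],[0,c["fy"],c["cy"]],[0,0,1.]])
    u=cv2.undistortPoints(np.array(p,float).reshape(-1,1,2),K,np.array(c["dist"],float)).reshape(-1,2)
    R=np.array(c["R"]);o=-R.T@np.array(c["t"]);d=np.c_[u,np.ones(len(u))]@R
    return o+d*((z-o[2])/d[:,2])[:,None]
def plate(c,box):
    im=c["image"];h=cv2.cvtColor(im,cv2.COLOR_RGB2HSV)
    m=((h[...,0]<18)&(h[...,1]>70)).astype(np.uint8);x0,y0,x1,y1=box
    k=np.zeros_like(m);k[y0:y1,x0:x1]=m[y0:y1,x0:x1]
    cs,_=cv2.findContours(k,cv2.RETR_EXTERNAL,cv2.CHAIN_APPROX_NONE)
    return max(cs,key=cv2.contourArea).reshape(-1,2)
def circ(P,n=30):
    # robust circle fit
    P=P[:,:2]
    for i in range(n):
        A=np.c_[2*P,np.ones(len(P))];s=np.linalg.lstsq(A,(P**2).sum(1),rcond=None)[0]
        r=np.sqrt(s[2]+s[:2]@s[:2]);e=abs(np.hypot(*(P-s[:2]).T)-r)
        if e.max()<.004:break
        P=P[e<max(.004,np.percentile(e,95))]
    return s[:2],r,len(P)
```

Run:
```python
from h import *;import pickle
d=pickle.load(open("cam0.pkl","rb"));a,b=d["scene"],d["side"]
for c,bx in((a,(160,140,330,270)),(b,(200,140,390,260))):
    print("plate",circ(ray(c,plate(c,bx),.012)))
deg=lambda v:np.degrees(np.arctan2(v[...,1],v[...,0])).round(1)
ka=ray(a,[[243.6,187.6]],.070)[0];kb=ray(b,[[294,185.6]],.070)[0];print("knob",ka,kb)
C=(ka+kb)/2
card=ray(b,[[238.6,159.0],[253.8,154.6]],.080);m=card.mean(0);e=card[1]-card[0]
print("card",card,np.linalg.norm(e),"mid",m,np.linalg.norm((m-C)[:2]),"dir",deg(m-C),"normal",deg(np.array([e[1],-e[0]])))
def q(n,c,p,z,cc):
    v=ray(c,p,z)-cc;print(n,np.hypot(v[:,0],v[:,1]).round(3),deg(v))
q("doll a",a,[[271,149.6]],.093,ka);q("doll b",b,[[358.2,179.2]],.093,kb)
q("tree a",a,[[290.6,200.3]],.102,ka)
sa=ray(a,[[268.6,162.2],[222.4,215.6]],.060);print("spoke doll->house a",deg(sa[1]-sa[0]))
sb=ray(b,[[308.0,189.2],[350,190.6],[280.6,187.8],[241,187.6]],.060);print("spoke b",deg(sb[2]-sb[1]),deg(sb[3]-sb[0]))
for n,c,p in(("jar a",a,[[259.5,263]]),("box a",a,[[231,121]]),("stk a",a,[[307,256]])):
    print(n,ray(c,p,{"j":.09,"b":.08,"s":.07}[n[0]]))
print(robot if 0 else "")
```

```text
plate (array([ 0.5611982 , -0.05170076]), np.float64(0.1981814561034652), 316)
plate (array([ 0.55625261, -0.04878257]), np.float64(0.19903050385193818), 274)
knob [ 0.55921395 -0.05486707  0.07      ] [ 0.55895003 -0.05399319  0.07      ]
card [[ 0.74216336 -0.09623843  0.08      ]
 [ 0.72290327 -0.13795252  0.08      ]] 0.045945794954182 mid [ 0.73253332 -0.11709547  0.08      ] 0.18442426194147676 dir -19.9 normal 155.2
doll a [0.142] [-154.3]
doll b [0.145] [-156.1]
tree a [0.145] [115.7]
spoke doll->house a 25.4
spoke b 24.0 26.0
jar a [[0.6599103  0.18709898 0.09      ]]
box a [[ 0.45572921 -0.29977589  0.08      ]]
stk a [[0.54767164 0.22169529 0.07      ]]
```

The geometry is consistent: axis at about (0.559,-0.0535), plate radius 199 mm, card 184 mm out at about -20°, card width 46 mm. The house spoke is at about +25°, so it needs roughly 45° clockwise. The tool's +y already points clockwise across that spoke. I'll move to hover beside the spoke with the fingers closed, then look with the wrist camera.

Careful with the scale: shifts go in shares of 50 mm and turns go in shares of pi rad. That gives: 0.035 m is 0.7, -0.0222 m is -0.444.

>>> run_rows --ticks "0 0.4 -0.25 0 0 | 0 0.7 -0.444 0 0 | 0 0.7 -0.444 0 0 | 0 0.7 -0.444 0 0 | 0 0.7 -0.444 0 0 | 0 0.7 -0.444 0 0 | 0 0.7 -0.444 0 0 | 0 0.7 -0.444 0 0 | 0 0.7 -0.444 0 0 | 0 0.7 -0.444 0 0 | 0 0.7 -0.444 0 0 | 0 0.7 -0.444 0 0 | 0 0.7 -0.444 0 0 | 0 0.7 -0.444 0 0 | 0 0.7 -0.444 0 0 | 0 0.7 -0.444 0 0 | 0 0.312 -0.196 0 0 | 0 0 0 0 0 | 0 0 0 0 0"

```text
t: 2.0
tool_pos: [0.6109, 0.021, 0.2399]
orientation: [3.064, 0.696, -0.002]
force: [-0.2, -0.0, -0.2]
opening: 0.0003
gripper_force: 0.0
```

Run:
```python
from plant import robot, workorder, read_camera
import cv2,pickle
d={n:read_camera(n) for n in("scene","side","wrist")};pickle.dump(d,open("cam1.pkl","wb"))
cv2.imwrite("pics/w1.png",d["wrist"]["image"][:,:,::-1])
s=robot.read_state();print({k:s[k] for k in("t","q","tool_pos","orientation","force","opening")})
```

```text
{'t': 2.15, 'q': array([-5.12417452e-02,  1.60894290e-01,  1.45491388e+00, -2.52602713e-04,
        1.52615698e+00,  1.07499485e+00]), 'tool_pos': array([0.61088387, 0.01984729, 0.24053714]), 'orientation': array([ 3.06415841e+00,  6.92562512e-01, -6.70400397e-04]), 'force': array([-0.67109473,  0.14946408,  0.62529533]), 'opening': -5.973924571847102e-05}
```

View pics/w1.png

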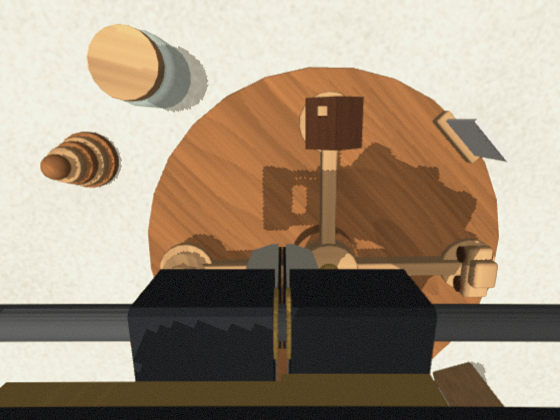

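The wrist view shows the house (334,122), its spoke running (329,150)–(329,235), and the card in grey-blue with its top edge about (490,120)–(506,161). I'll enlarge the card and spoke for exact pixels.

Run:
```python
import cv2,pickle,numpy as np
c=pickle.load(open("cam1.pkl","rb"))["wrist"]["image"][:,:,::-1]
def cr(x0,y0,w,h,s):
    y=cv2.resize(c[y0:y0+h,x0:x0+w],None,fx=s,fy=s,interpolation=cv2.INTER_CUBIC)
    for k in range(0,w,10):cv2.putText(y,str(x0+k),(k*s,10),0,.35,(255,0,255));cv2.line(y,(k*s,12),(k*s,17),(255,0,255))
    for k in range(10,h,10):cv2.putText(y,str(y0+k),(0,k*s),0,.35,(255,0,255))
    return y
cv2.imwrite("pics/w2.png",np.hstack([cr(430,105,80,60,5)[:,:],cr(305,145,50,60,5)[:300],]) if 0 else np.hstack([cv2.copyMakeBorder(cr(430,105,80,65,5),0,225,0,0,0),cr(305,145,50,110,5)]))
```

```text
(no output)
```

View pics/w2.png

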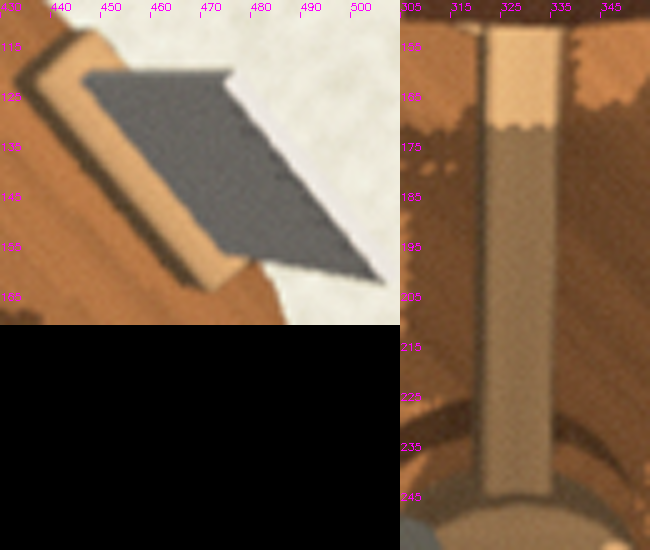

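Run:
```python
from h import *;import pickle
d=pickle.load(open("cam1.pkl","rb"));w=d["wrist"]
deg=lambda v:np.degrees(np.arctan2(v[...,1],v[...,0])).round(2)
C=np.array([.559,-.0540]); m=plate(w,(140,55,520,250)); 
print("plate w",circ(ray(w,m,.012)))
s=ray(w,[[329.2,155],[328.2,243],[322.2,155],[336.2,155]],.060);print("spoke",s[:2],"dir",deg(s[0]-s[1]),"width",np.linalg.norm(s[2]-s[3]))
n=s[0]-s[1];n/=np.linalg.norm(n);v=C-s[1,:2];print("axis offset from spoke line",n[0]*v[1]-n[1]*v[0])
t=ray(w,[[474,120.6],[504.4,161]],.080);e=t[1]-t[0];mid=t.mean(0)[:2]
print("card",t,np.linalg.norm(e),"mid r",np.linalg.norm(mid-C),deg(mid-C),"normal",deg(np.array([-e[1],e[0]])))
a=ray(d["scene"],[[243.6,187.6]],.070);print(a)
```

```text
plate w (array([ 0.56022342, -0.0543863 ]), np.float64(0.19725193195224686), 500)
spoke [[ 0.66342601 -0.002968    0.06      ]
 [ 0.58637539 -0.04189324  0.06      ]] dir 26.8 width 0.012935618129703383
axis offset from spoke line 0.001537914057900656
card [[ 0.74203603 -0.09660901  0.08      ]
 [ 0.72469103 -0.13929079  0.08      ]] 0.04607150403050192 mid r 0.18572083944103018 -20.14 normal -22.12
[[ 0.55921395 -0.05486707  0.07      ]]
```

House spoke is at about 26° and card at about -20.2° (r = 185.7 mm against the 185.5 mm expected for the card's inner face). That leaves about 46° clockwise. I'll descend beside the spoke with fingertips at about z=45 mm, then creep to contact.

Scaled: 0.04 m is 0.8, 0.02 m is 0.4.

>>> run_rows --ticks "0 0 0 0.4 0 | 0 0 0 0.8 0 | 0 0 0 0.8 0 | 0 0 0 0.8 0 | 0 0 0 0.4 0 | 0 0 0 0.27 0 | 0 0 0 0 0 | 0 0 0.1 0 0 | 0 0 0.1 0 0 | 0 0 0.06 0 0 | 0 0 0 0 0 | 0 0 0 0 0"

```text
t: 3.35
tool_pos: [0.6174, 0.009, 0.0677]
orientation: [3.064, 0.694, 0.001]
force: [0.1, 0.4, -0.5]
opening: 0.0007
gripper_force: 0.0
```

Scaled: 0.002 m is 0.04.

>>> run_rows --ticks "0 0 0.04 0 0 | 0 0 0.04 0 0 | 0 0 0.04 0 0 | 0 0 0.04 0 0 | 0 0 0 0 0"

```text
t: 3.85
tool_pos: [0.6205, 0.0017, 0.0671]
orientation: [3.064, 0.694, 0.0]
force: [-0.1, -0.6, -0.2]
opening: 0.0005
gripper_force: 0.0
```

Scaled: 0.004 m is 0.08, 0.0011 m is 0.022, 0.05 rad is 0.0159.

>>> run_rows --ticks "0 0.01 0.04 0 0.008 | 0 0.022 0.08 0 0.0159 | 0 0.022 0.08 0 0.0159 | 0 0.022 0.08 0 0.0159 | 0 0.022 0.08 0 0.0159 | 0 0.022 0.08 0 0.0159 | 0 0.022 0.08 0 0.0159 | 0 0.022 0.08 0 0.0159 | 0 0.022 0.08 0 0.0159 | 0 0.022 0.08 0 0.0159 | 0 0.022 0.08 0 0.0159 | 0 0.022 0.08 0 0.0159 | 0 0.01 0.04 0 0.008 | 0 0 0 0 0"

```text
t: 5.25
tool_pos: [0.6412, -0.0427, 0.0672]
orientation: [3.132, -0.243, 0.0]
force: [0.2, 0.5, 0.0]
opening: 0.0005
gripper_force: 0.0
```

Run:
```python
from plant import robot, workorder, read_camera
import cv2,pickle,numpy as np
d={n:read_camera(n) for n in("scene","side","wrist")};pickle.dump(d,open("cam2.pkl","wb"))
f=lambda x:cv2.resize(x,None,fx=2.5,fy=2.5,interpolation=cv2.INTER_CUBIC)
cv2.imwrite("pics/p2.png",np.vstack([np.hstack([f(d["scene"]["image"][140:260,165:325]),f(d["side"]["image"][140:260,205:365])]),cv2.resize(d["wrist"]["image"],(400,300)).repeat(1,0) if 0 else np.hstack([cv2.resize(d["wrist"]["image"],(400,300)),np.zeros((300,400,3),np.uint8)])])[:,:,::-1])
s=robot.read_state();p=s["tool_pos"]-np.array([.5595,-.0542,0]);R,_=cv2.Rodrigues(np.array(s["orientation"]))
print(s["t"],s["tool_pos"],"tool frame",R.T@p,"x dir",np.degrees(np.arctan2(R[1,0],R[0,0])),s["force"],s["q"][5])
```

```text
5.4 [ 0.64094901 -0.04242378  0.06704994] tool frame [ 0.07866889 -0.02408958 -0.06707618] x dir -8.797583897306394 [-1.54706883  0.05255238 -0.23243744] 1.5785268413511344
```

View pics/p2.png

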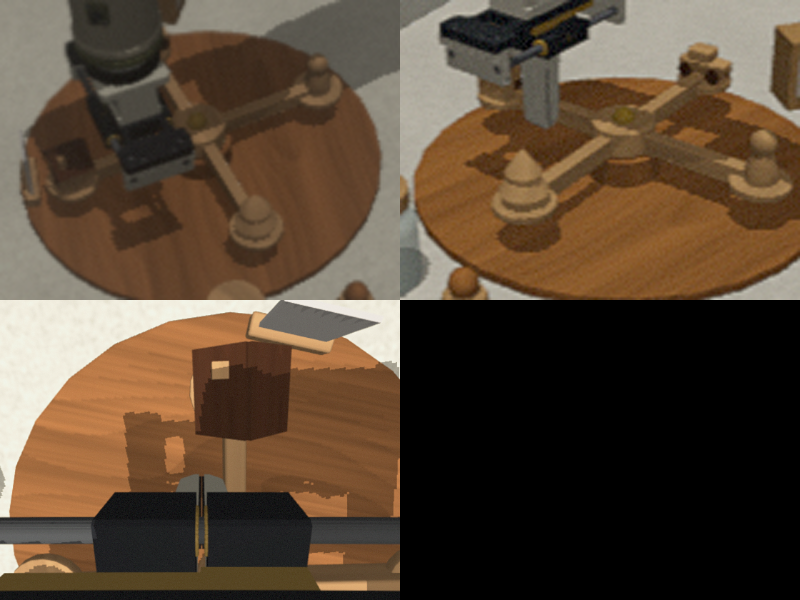

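The wrist picture shows the house still short of the card: spoke at about (235,465) and card at upper right. The house has turned about 35°. I'll measure the spoke edges in the wrist view and the toys in the other views.

Add to h.py:
```python
deg=lambda v:np.degrees(np.arctan2(v[...,1],v[...,0])).round(2)
def spoke(w,y0,y1,x0,x1):
    """edges of spoke top face: best bright-band edges per row in Lab-b/grey gradient"""
    g=cv2.GaussianBlur(cv2.cvtColor(w["image"],cv2.COLOR_RGB2GRAY),(3,3),0).astype(float)
    out=[]
    for y in range(y0,y1):
        r=np.gradient(g[y,x0:x1]);out.append((x0+r.argmax(),x0+r.argmin(),y))
    return np.array(out)
```

Run:
```python
from h import *;import pickle
d=pickle.load(open("cam2.pkl","rb"));a,b,w=d["scene"],d["side"],d["wrist"]
C=np.array([.5595,-.0542,0])
for n,c,p,z,o in(("doll a",a,[[292,164.6]],.093,180),("tree a",a,[[266.8,218.6]],.102,-90),("doll b",b,[[350.8,196.6]],.093,180),("tree b",b,[[254.4,199.8]],.102,-90)):
    v=ray(c,p,z)[0]-C;print(n,np.hypot(*v[:2]),(deg(v)+o+180)%360-180)
e=spoke(w,200,262,300,360);print(e[::8])
E=np.median(e[:,1]-e[:,0]);k=abs(e[:,1]-e[:,0]-E)<4;e=e[k]
m=np.polyfit(e[:,2],e[:,:2].mean(1),1);P=ray(w,[[np.polyval(m,200),200],[np.polyval(m,260),260]],.06)
print("spoke w",P,deg(P[0]-P[1]),deg(P[0]-C))
t=ray(w,[[382,1.4],[530,31]],.080);mid=t.mean(0);print("card w",np.linalg.norm(t[1]-t[0]),deg(mid-C),np.linalg.norm((mid-C)[:2]))
```

```text
doll a 0.1446443600649769 -7.690000000000055
tree a 0.14781033853351028 -7.400000000000006
doll b 0.14997102599732934 -9.159999999999968
tree b 0.14645708982266786 -5.060000000000002
[[315 343 200]
 [314 343 208]
 [315 343 216]
 [315 343 224]
 [315 343 232]
 [315 343 240]
 [315 343 248]
 [316 343 256]]
spoke w [[ 0.67254773 -0.06825325  0.06      ]
 [ 0.64401019 -0.06496181  0.06      ]] -6.58 -7.09
card w 0.05178810648101235 -19.58 0.18541821311437592
```

House is at about -7.2°, about 13° to go. I'll push another 0.2 rad, then re-measure.

Scaled: 0.0032 m is 0.064, 0.0009 m is 0.018, 0.04 rad is 0.0127.

>>> run_rows --ticks "0 0.008 0.032 0 0.0064 | 0 0.018 0.064 0 0.0127 | 0 0.018 0.064 0 0.0127 | 0 0.018 0.064 0 0.0127 | 0 0.018 0.064 0 0.0127 | 0 0.008 0.032 0 0.0064 | 0 0 0 0 0"

```text
t: 6.1
tool_pos: [0.6416, -0.0592, 0.0671]
orientation: [3.092, -0.554, -0.0]
force: [0.3, 0.4, -0.4]
opening: 0.0004
gripper_force: 0.0
```

Run:
```python
from plant import robot, workorder, read_camera
from h import *;import pickle
d={n:read_camera(n) for n in("scene","side","wrist")};pickle.dump(d,open("cam3.pkl","wb"));w=d["wrist"]
f=lambda x:cv2.resize(x,None,fx=2.5,fy=2.5,interpolation=cv2.INTER_CUBIC)
cv2.imwrite("pics/p3.png",np.vstack([np.hstack([f(d["scene"]["image"][140:260,165:325]),f(d["side"]["image"][140:260,205:365])]),np.hstack([cv2.resize(w["image"],(400,300)),np.zeros((300,400,3),np.uint8)])])[:,:,::-1])
C=np.array([.5595,-.0542,0])
e=spoke(w,200,262,300,360);print(e[::12])
m=np.polyfit(e[:,2],np.median(e[:,:2].mean(1))+0*e[:,2],1) if 0 else np.polyfit(e[:,2],e[:,:2].mean(1),1)
P=ray(w,[[np.polyval(m,200),200],[np.polyval(m,260),260]],.06);print("spoke w",deg(P[0]-P[1]),deg(P-C))
s=robot.read_state();R,_=cv2.Rodrigues(np.array(s["orientation"]));print(s["t"],"tool",R.T@(s["tool_pos"]-C),np.degrees(np.arctan2(R[1,0],R[0,0])),s["force"])
```

```text
[[314 344 200]
 [314 311 212]
 [315 311 224]
 [315 343 236]
 [315 343 248]
 [316 343 260]]
spoke w -11.8 [-17.17 -19.  ]
6.25 tool [ 0.07863441 -0.0239012  -0.06714594] -20.259792817871496 [0.76765411 0.38929174 0.16375152]
```

View pics/p3.png

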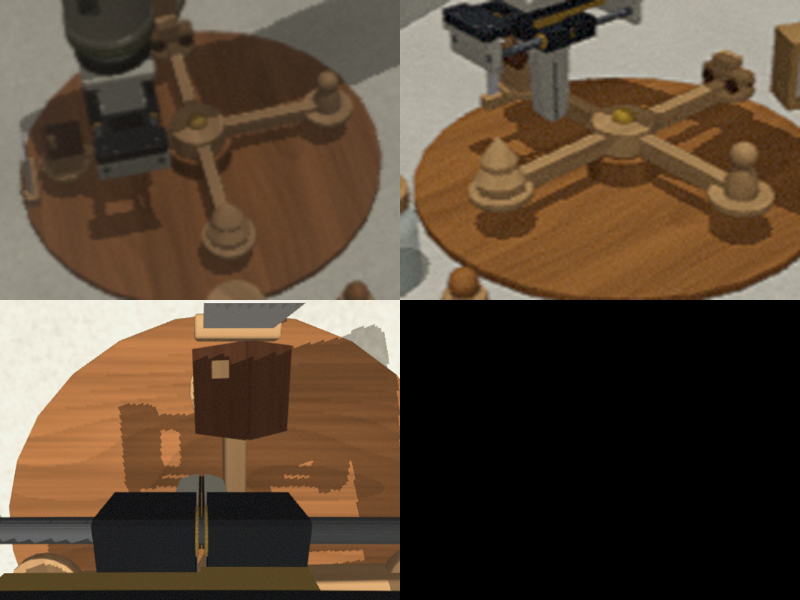

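The house is now nearly behind the card; in the wrist view the block spans x≈196–281 and the spoke centre is at 235. I'll compare the two angles in this same picture.

Run:
```python
from h import *;import pickle
d=pickle.load(open("cam3.pkl","rb"));w=d["wrist"];C=np.array([.5595,-.0542,0])
e=spoke(w,200,262,300,360);e=e[abs(e[:,1]-e[:,0]-28.5)<3]
m=np.polyfit(e[:,2],e[:,:2].mean(1),1);P=ray(w,[[np.polyval(m,200),200],[np.polyval(m,260),260]],.06);print("spoke",deg(P[0]-P[1]),deg(P-C),m)
h=cv2.cvtColor(w["image"],cv2.COLOR_RGB2HSV)
g=((h[:40,:,1]<40)&(h[:40,:,2]<170)).astype(np.uint8)  # grey card
for y in (4,10,16,22,28,32,34,36):
    x=np.where(g[y,230:440])[0]+230;print("grey",y,x.min() if len(x) else None,x.max() if len(x) else None)
im=w["image"].astype(int)
for y in (38,42,46,50,54):
    r=im[y,260:410];k=np.where((r[:,0]>190)&(r[:,2]<190)&(r[:,0]-r[:,2]>35))[0]+260;print("block",y,(k.min(),k.max()) if len(k) else None)
```

```text
spoke -17.61 [-18.56 -18.88] [1.30437153e-02 3.25909749e+02]
grey 4 286 426
grey 10 285 419
grey 16 285 411
grey 22 286 404
grey 28 286 395
grey 32 285 390
grey 34 286 387
grey 36 286 385
block 38 (np.int64(274), np.int64(393))
block 42 (np.int64(274), np.int64(392))
block 46 (np.int64(274), np.int64(391))
block 50 (np.int64(275), np.int64(391))
block 54 None
```

Run:
```python
from h import *;import pickle
d=pickle.load(open("cam3.pkl","rb"));w=d["wrist"];C=np.array([.5595,-.0542,0])
im=w["image"].astype(int)
print("col 335",[tuple(im[y,335]) for y in range(30,56,3)])
for z in(.02,.024,.028,.032):
    t=ray(w,[[286,38],[384.5,37]],z);v=t.mean(0)-C;e=t[1]-t[0];print(z,"card bottom",np.linalg.norm(e).round(4),np.hypot(*v[:2]).round(4),deg(v),"normal",deg(np.array([-e[1],e[0]])))
for z in(.012,.02,.024,.028):
    t=ray(w,[[274.5,48],[391,48]],z);v=t.mean(0)-C;print(z,"block",np.linalg.norm(t[1]-t[0]).round(4),np.hypot(*v[:2]).round(4),deg(v))
```

```text
col 335 [(np.int64(106), np.int64(102), np.int64(99)), (np.int64(106), np.int64(102), np.int64(98)), (np.int64(107), np.int64(102), np.int64(98)), (np.int64(181), np.int64(147), np.int64(108)), (np.int64(224), np.int64(174), np.int64(116)), (np.int64(219), np.int64(168), np.int64(113)), (np.int64(220), np.int64(172), np.int64(116)), (np.int64(194), np.int64(148), np.int64(102)), (np.int64(106), np.int64(82), np.int64(55))]
0.02 card bottom 0.0493 0.1879 -21.06 normal -19.83
0.024 card bottom 0.0483 0.1871 -20.89 normal -19.83
0.028 card bottom 0.0472 0.1863 -20.72 normal -19.83
0.032 card bottom 0.0462 0.1855 -20.55 normal -19.83
0.012 block 0.0612 0.1845 -21.08
0.02 block 0.0587 0.1831 -20.75
0.024 block 0.0575 0.1824 -20.58
0.028 block 0.0563 0.1816 -20.41
```

Card is at about -20.4° and house at about -18.7°. One last gentle 0.03 rad push, then I'll back the finger off along -y, raise it, and re-measure from above.

Scaled: -0.04 m is -0.8, -0.03 m is -0.6, 0.01 rad is 0.0032.

>>> run_rows --ticks "0 0.004 0.016 0 0.0032 | 0 0.004 0.016 0 0.0032 | 0 0.004 0.016 0 0.0032 | 0 0 0 0 0 | 0 0 0 0 0 | 0 0 -0.1 0 0 | 0 0 -0.2 0 0 | 0 0 -0.2 0 0 | 0 0 0 0 0 | 0 0 0 -0.4 0 | 0 0 0 -0.8 0 | 0 0 0 -0.8 0 | 0 0 0 -0.8 0 | 0 0 0 -0.6 0 | 0 0 0 0 0 | 0 0 0 0 0"

```text
t: 7.85
tool_pos: [0.6513, -0.0382, 0.2381]
orientation: [3.084, -0.599, 0.003]
force: [-0.2, 0.6, -0.7]
opening: 0.0002
gripper_force: 0.0
```

Run:
```python
from plant import robot, workorder, read_camera
from h import *;import pickle
d={n:read_camera(n) for n in("scene","side","wrist")};pickle.dump(d,open("cam4.pkl","wb"))
x=cv2.resize(d["wrist"]["image"][0:240,200:520],None,fx=2.5,fy=2.5,interpolation=cv2.INTER_CUBIC)[:,:,::-1].copy()
for k in range(0,320,20):cv2.putText(x,str(200+k),(int(k*2.5),10),0,.33,(255,0,255))
for k in range(20,240,20):cv2.putText(x,str(k),(0,int(k*2.5)),0,.33,(255,0,255))
cv2.imwrite("pics/w4.png",x)
s=robot.read_state();R,_=cv2.Rodrigues(np.array(s["orientation"]));print(s["t"],s["tool_pos"],np.degrees(np.arctan2(R[1,0],R[0,0])),s["force"])
```

```text
8.0 [ 0.64976551 -0.03807201  0.23492793] -22.00709167494991 [ 1.17844493  1.27010614 -0.91746822]
```

View pics/w4.png

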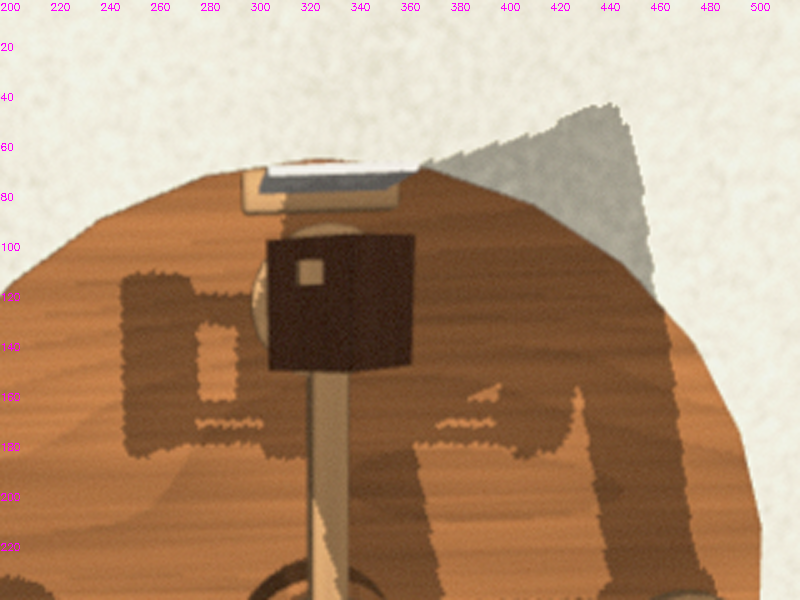

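The finger is clear and the house stands in front of the card block: block front edge (297,85)–(360,83), card top (307,66)–(368,65.5), spoke at about (332,150)–(332,235). Now the numbers.

Run:
```python
from h import *;import pickle
d=pickle.load(open("cam4.pkl","rb"));a,b,w=d["scene"],d["side"],d["wrist"]
print("plate",circ(ray(w,plate(w,(140,50,540,250)),.012)))
C=np.array([.5595,-.0542,0])
e=spoke(w,152,236,312,352);print(e[::12]);wd=np.median(e[:,1]-e[:,0]);e=e[abs(e[:,1]-e[:,0]-wd)<2]
m=np.polyfit(e[:,2],e[:,:2].mean(1),1);P=ray(w,[[np.polyval(m,150),150],[np.polyval(m,235),235]],.06);print("spoke fit",wd,m,deg(P[0]-P[1]),deg(P-C),np.linalg.norm((P-C)[:,:2],axis=1))
P=ray(w,[[331.8,152],[332,236]],.06);print("spoke hand",deg(P[0]-P[1]),deg(P-C))
for n,p,z in(("card top outer",[[306.6,66],[367.6,65.4]],.08),("card bottom",[[303.4,76.6],[355,75.8]],.028),("block bottom",[[297,85],[359.4,83.2]],.012),("eaves near",[[307.4,147],[364.2,145.8]],.085),("eaves far",[[306.6,95.8],[365.8,93.8]],.085)):
    t=ray(w,p,z);v=t.mean(0)-C;q=t[1]-t[0];print(n,np.linalg.norm(q).round(4),np.hypot(*v[:2]).round(4),deg(v),"normal",deg(np.array([-q[1],q[0]])))
cv2.imwrite("pics/p5.png",np.hstack([cv2.resize(x["image"][130:290,x0:x0+180],None,fx=2.2,fy=2.2,interpolation=cv2.INTER_CUBIC) for x,x0 in((a,155),(b,180))])[:,:,::-1])
```

```text
plate (array([ 0.56027051, -0.0549792 ]), np.float64(0.19738574412273865), 480)
[[325 339 152]
 [325 338 164]
 [325 338 176]
 [325 322 188]
 [325 322 200]
 [325 330 212]
 [325 332 224]]
spoke fit 8.5 [7.46554364e-02 3.12091118e+02] -15.97 [-16.57 -17.84] [0.12033934 0.03857455]
spoke hand -19.78 [-20.25 -21.27]
card top outer 0.0487 0.1883 -20.55 normal -21.57
card bottom 0.0488 0.1859 -20.73 normal -21.25
block bottom 0.062 0.1803 -21.1 normal -20.53
eaves near 0.0473 0.1251 -20.15 normal -20.88
eaves far 0.0475 0.1659 -20.15 normal -20.25
```

View pics/p5.png

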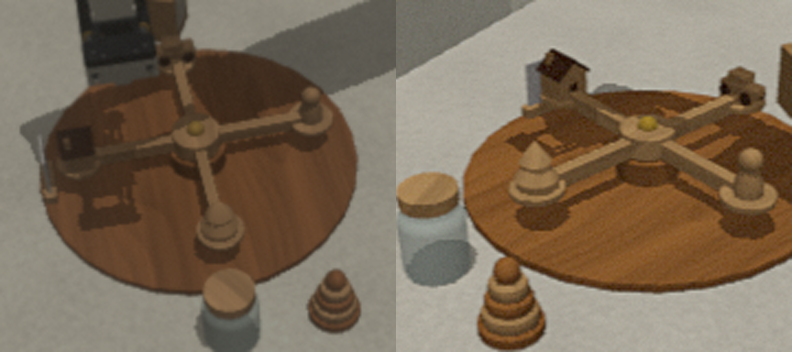

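House is at -20.2° and card at -20.6°, so the house is within about 1.5 mm of the spot. Both views show the finger clear and the bystanders in place. Handing in.

```bash
python3 -c "
from plant import robot, workorder, read_camera
print(workorder.close_job())"
```

```text
the job is handed in; nothing more can be done
None
```

Job handed in at about 8 s: the little house stands behind the price card, within about half a degree (roughly 1.5 mm) by my measurement, with the finger clear and the toys and bystanders untouched.

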